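# Clamp the whetstone in its holder

## Task

Fit the longer of the two whetstones into the clamping holder: push back the sprung jaw with the end of the stone, so that the stone drops in behind the low stop and lies fully home, flat on the holder's metal floor between the side guides, then let go of it. The holder only stands on the counter: do not shove it out of place by ramming the jaw to the end of its travel. Leave the shorter stone and everything else where it stands.

Things in the scene. Friction and masses are not known exactly. Their poses are not given: they have to be found in the camera images.
- long_stone: the longer whetstone, a plain rectangular block lying flat on the counter, 180 mm long (x), 56 mm wide (y), 30 mm thick (z), grey with a paler upper layer, 0.45 to 0.8 kg. Origin: centre of its underside; z up. Its two ends are alike
- holder: wooden base of the stone holder, 320 x 110 mm, top 20 mm up, 2.5 kg, standing loose on rubber feet: a sideways push over about 13 N shifts it. Origin: centre of its underside; +x points to the sprung-jaw end. On it, centred in y and parallel, is a metal clamp frame, locked at an UNREPORTED place along x: the frame's middle is anywhere from -20 to +20 mm in the base's x. Feel for the jaw (or look)
- clamp_mid (a point): point on the base's mid-line, 24 mm above the counter, the height of the clamp frame's metal floor plate (75 mm wide, x -98 to +134 mm from the frame's middle). Side guides on the plate: inner faces 61 mm apart, 4 mm thick, tops 32 mm above the counter, x -60 to +60 mm from the frame's middle. At rest the gap from stop to jaw is 172 mm, so the stone fits only with the jaw pushed back 8 to 14 mm
- jaw_end (a point): middle of the base's upper edge at its +x end. Near it is the sprung jaw, an upright flat plate 56 mm wide, 12 mm thick, top 50 mm above the counter, no lead-in slope; face at rest 86 mm from the frame's middle. It slides towards +x by at most 14 mm, pushing back with 4 N at first, 9.6 N at the end, and springs back. Behind it a fixed bracket of equal height, +124 to +134 mm
- stop_end (a point): middle of the base's upper edge at its -x end. Near it is the low fixed stop, a bar 60 mm wide, 12 mm thick, top 36 mm above the counter, inner face 86 mm from the frame's middle. A level stone with its underside 36 to 50 mm above the counter passes over the stop and meets the jaw; once lowered in, the jaw presses it against the stop
- short_stone: the other whetstone: same make, width and thickness, only 130 mm long (130 x 56 x 30 mm), lying flat. Origin: centre of its underside, x along its length. Not to be used
- knife: a chef's knife lying flat, 315 mm long, dark wooden handle. Origin: on the counter, near its middle
- tumbler: a drinking glass, 72 mm wide, 100 mm high. Origin: centre of its underside
- mug: a white mug, 80 mm wide, 90 mm high. Origin: centre of its underside
- jar: a glass jar with a yellow cap, 72 mm wide, 110 mm high. Origin: centre of its underside
- bowl: a small steel bowl, 140 mm wide, 55 mm high. Origin: centre of its underside
- spoon: a wooden spoon lying flat, 240 mm long. Origin: on the counter, near its middle
Things that resemble listed ones, but are neither listed nor needed, are in the scene too. Leave any blue look-alike of the long_stone alone.

How it is judged:
By the outcome, as a careful person would: the job done as asked, in the order asked, and still so for the second after the job is handed in, with the robot touching nothing.
It also fails if it takes over 38 s, if anything falls off the work surface, if the arm or the gripper's body presses on something with over 40 N, if the wrist force passes 120 N, or if a joint passes its speed limit or range.

## Robot

A 6-joint arm with a two-finger parallel gripper is mounted at the origin on the work surface. World frame = base frame: x ahead of the robot, y to its left, z up, the work surface at z = 0. Lengths are in m, angles in rad, forces in N, time in s.
With the tool pointing down it reaches from about 0.35 to 0.975 m from the base axis. Payload 7.1 kg.
Tool frame: the origin (TCP) lies on the centre line of the jaws, within the pads' length; the fingertips stand 8 mm ahead of it and the grasp point (between the pads) lies 11 mm behind it; z points along the fingers, y is the line along which they close (so a half turn about z gives the same grasp; the last joint's range is limited). The gripper opens to 88 mm and grips with 3 to 60 N. Pads are 20 mm wide; open, the fingers measure 115 mm over their backs; the gripper's body (75 mm by 178 mm) begins 61 mm behind the grasp point.
Start: joints at [1.084, 0.423, 1.63, -0, 1.089, -0.019], TCP at [0.282, 0.558, 0.231] pointing down, gripper open.
Joint ranges: [-3, 3], [-0.9, 2.11], [0.09, 2.58], [-1.31, 4.45], [0.11, 2.69], [-2.54, 2.54]. Speed limits (rad/s): [2.39, 2.39, 3.01, 3.14, 3.14, 3.14].

## Interface

Orientations are given as a unit quaternion [w, x, y, z].
In Python, from cell import manip, cams, ticket, find_in, spot_point gives the robot as it stands.
- The arm moves only by the shell command python3 -m handwheel 'ROWS' [FORCE]. ROWS is text: rows parted by semicolons, each of 7 numbers parted by spaces: the shift along the tool's x, y, z normalised to -1 to 1, where 1 is 30 mm, then the turn, a rotation vector about the tool's x, y, z normalised to -1 to 1, where 1 is 0.12 rad, then the opening, from 0 (shut) to 1 (fully open). A call has exactly 10 rows; each row shifts and turns the commanded pose from where the row before left it, along the tool's axes as they then stand; what a row does not reach is not made up. A row lasts 1/12 s, in which the tool goes at most 41.7 mm and 7.16 degrees, less where a joint would pass 70% of its speed; a pose out of reach is approached as far as the arm can. A call with a number of a shift or a turn outside -1 to 1 is refused whole. A call with a gripper value outside its range is refused whole. The fingers move at their own pace and stop on an object; FORCE is the grip in N (left out, the last holds). Time passes only in rows, so rows that do not move let the fingers close, or fill a call up. It gives the time, the measured TCP pose, the force, the opening and the grip force at its end, in the units of the state.
- manip.get_obs(): the state, without advancing time (a new reading comes with each control period).
- cams.snapshot(name): name is "scene" or "side" or "wrist"; returns the picture (480x640x3 uint8, red, green, blue); there is no depth.
- cams.get_calibration(name): a dict with "fovy" (degrees; the focal length in pixels is half the picture's height over the tangent of half this angle, whatever the lens; pixels are square), "cx", "cy" (the principal point, pixels), "k1" (the pictures are not rectified: a ray, as slopes to the right and down, at radius r is drawn at 1 + k1 r^2 times it, then the intrinsics apply), "world_to_cam" (4x4, takes a point from world to camera coordinates). Camera axes: x right, y up, looking along -z (the intrinsics and any distortion apply to the point x, -y, -z); pixel columns grow to the right and rows downward; lengths in m; the calibration is good to about 2 mm. A picture is of the moment at which its call begins: read the wrist's pose just before it. get_calibration takes no time and is no camera call; for the wrist camera it gives the pose at the moment of the call.
- ticket.hand_in(): hands the job in; it is judged then, once.
Trained networks look in the newest picture that a camera, given by its name, has taken for a name from the list of things; names that differ only in an ending like _2 or _b are one class to them, and where a whole thing is asked for, a point or a joint stands for the part that bears it (a point fixed in the world has none). Each returns a list of dicts, best first, with "confidence" (0 to 1); they miss things now and then, are a little off and sometimes report something else, mostly with a low value. They report only what shows in the picture. A call takes as long as a camera call. They do not tell look-alikes from the thing itself.
- find_in(target, camera): "box" ([centre column, centre row, width, height] in pixels, round what is visible of it).
- spot_point(target, camera): "pixel" ([column, row] in pixels: a listed point, or the origin of a listed thing).
The state is a dict: "clock": time; "joint_positions": joint angles; "joint_vel": joint speeds; "joint_efforts": joint torques, N m; "tcp_pos": TCP position; "eef_rot": TCP orientation; "ft_force": force on the tool from outside, world axes, zero at the start; "torque": the same for the moment, N m; "gripper_width": finger opening in m; "grip_force": force on a finger pad.
Only numpy, scipy, OpenCV 4.12 (cv2) and the standard library are available. Lean on these libraries where they do the work, as an engineer would, in place of code of your own. Each camera call takes 0.05 s, during which the arm holds its last target. There are 200 camera calls.

## Working session

There is one attempt and no reset: what is moved stays moved. The work goes in short steps, Python scripts to look and compute and a shell command to move; the robot and the scene stay as the last step left them, time stands still between calls to the robot, and variables do not carry over. Pictures are saved under pics/ and viewed, at most 10 in all, crops included, and the job is handed in when it is done.

```bash
mkdir -p pics; ls
cat > h.py <<'E'
import numpy as np, cv2
from cell import manip, cams, ticket, find_in, spot_point
def ray(c,px):
    k=cams.get_calibration(c) if isinstance(c,str) else c
    f=240/np.tan(np.radians(k["fovy"])/2)
    d=np.array([(px[0]-k["cx"])/f,(px[1]-k["cy"])/f]); s=d.copy()
    for _ in range(30): s=d/(1+k["k1"]*(s@s))
    M=np.array(k["world_to_cam"]); R=M[:3,:3]
    return -R.T@M[:3,3], R.T@np.array([s[0],-s[1],-1])
def at(c,px,z):
    o,v=ray(c,px); return o+v*(z-o[2])/v[2]
def proj(c,p):
    k=cams.get_calibration(c) if isinstance(c,str) else c
    f=240/np.tan(np.radians(k["fovy"])/2)
    q=np.array(k["world_to_cam"])@np.append(p,1); s=np.array([q[0],-q[1]])/-q[2]
    s=s*(1+k["k1"]*(s@s)); return s*f+[k["cx"],k["cy"]]
E
python3 - <<'E'
from h import *
np.set_printoptions(precision=3,suppress=True)
for c in ["scene","side","wrist"]:
    im=cams.snapshot(c); cv2.imwrite(f"pics/{c}0.png",im[:,:,::-1])
    print(c,ray(c,(320,240)))
    for n,z in [("long_stone",0),("short_stone",0),("holder",0),("clamp_mid",.024),("jaw_end",.02),("stop_end",.02)]:
        for r in spot_point(n,c)[:3]: print(n,np.array(r["pixel"]),round(r["confidence"],2),at(c,r["pixel"],z))
print(manip.get_obs())
E
```

```text
pics
scene (array([ 1.577, -0.163,  1.199]), array([-0.669,  0.085, -0.739]))
long_stone [287.9 264.5] 0.93 [ 0.562 -0.12   0.   ]
long_stone [186.1 186.2] 0.87 [ 0.215 -0.384  0.   ]
long_stone [271.  204.1] 0.72 [ 0.333 -0.142  0.   ]
short_stone [215.1 255.9] 0.65 [ 0.502 -0.306  0.   ]
holder [393.1 256.1] 0.85 [0.578 0.154 0.   ]
clamp_mid [394.3 252. ] 0.77 [0.585 0.154 0.024]
jaw_end [422.  299.4] 0.7 [0.741 0.187 0.02 ]
stop_end [370.9 210.7] 0.87 [0.424 0.126 0.02 ]
stop_end [186.  312.3] 0.51 [ 0.689 -0.379  0.02 ]
side (array([ 0.018, -0.568,  0.831]), array([ 0.469,  0.515, -0.717]))
long_stone [289.  343.9] 0.96 [ 0.327 -0.143 -0.   ]
long_stone [331.8 478.1] 0.82 [ 0.223 -0.381  0.   ]
long_stone [155.2 246. ] 0.61 [0.258 0.267 0.   ]
short_stone [408.4 346.1] 0.8 [ 0.5 -0.3  0. ]
holder [292.2 209.6] 0.85 [0.579 0.156 0.   ]
holder [456.9 412.3] 0.28 [ 0.463 -0.446  0.   ]
holder [247.9 241.6] 0.16 [0.429 0.137 0.   ]
clamp_mid [290.9 197.7] 0.93 [0.589 0.171 0.024]
jaw_end [334.2 172.9] 0.59 [0.743 0.178 0.02 ]
stop_end [244.7 241.5] 0.7 [0.414 0.125 0.02 ]
wrist (array([0.221, 0.588, 0.384]), array([ 0.23 , -0.11 , -0.967]))
long_stone [101.9 299.1] 0.57 [0.257 0.266 0.   ]
{'clock': 1.05, 'joint_positions': array([ 1.084,  0.423,  1.63 , -0.   ,  1.089, -0.019]), 'joint_vel': array([ 0.   ,  0.002, -0.002,  0.   ,  0.   , -0.002]), 'joint_efforts': array([ -0.   , -54.458, -27.405,   0.064,   0.017,  -0.   ]), 'tcp_pos': array([0.282, 0.558, 0.231]), 'eef_rot': array([ 0.   ,  0.232,  0.973, -0.   ]), 'ft_force': array([-0.032,  0.353, -0.246]), 'torque': array([-0.015,  0.014, -0.03 ]), 'grip_force': 0.0, 'gripper_width': 0.08793602058944418}
```

View pics/scene0.png

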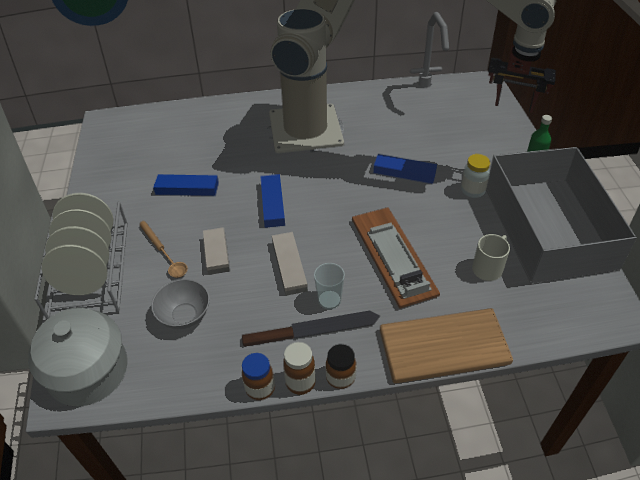

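View pics/side0.png

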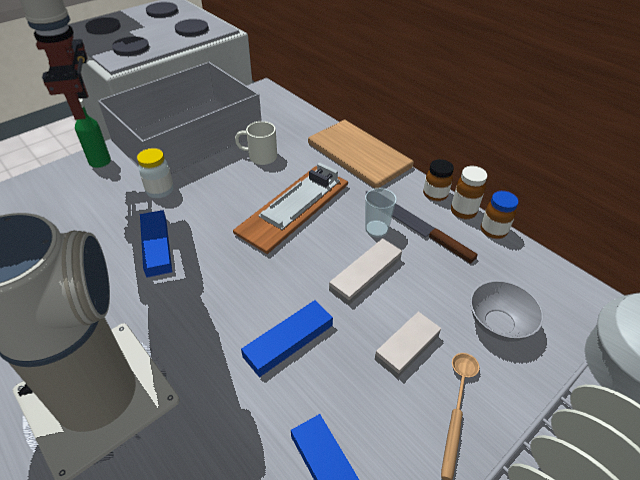

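The scene picture shows the long stone at (289,261), just left of the tumbler at (329,285). The holder runs from (370,212) to (422,300), jaw towards the viewer. The short stone is at (215,250), and the other candidates are blue decoys. Next I'll rectify these onto planes to measure them.

```bash
cat >> h.py <<'E'
def rect(c,im,z,x0,x1,y0,y1,s=1000,k=None):
    """top view: column = (x-x0)*s, row = (y1-y)*s"""
    k=k or cams.get_calibration(c)
    X,Y=np.meshgrid(np.arange(x0,x1,1/s),np.arange(y1,y0,-1/s))
    f=240/np.tan(np.radians(k["fovy"])/2); M=np.array(k["world_to_cam"])
    q=np.stack([X,Y,X*0+z,X*0+1],-1)@M.T
    u=q[...,0]/-q[...,2]; v=-q[...,1]/-q[...,2]; g=1+k["k1"]*(u*u+v*v)
    return cv2.remap(im,(u*g*f+k["cx"]).astype(np.float32),(v*g*f+k["cy"]).astype(np.float32),cv2.INTER_CUBIC)
E
python3 - <<'E'
from h import *
np.set_printoptions(precision=3,suppress=True)
rows=[]
for c in ["scene","side"]:
    im=cv2.imread(f"pics/{c}0.png")
    r=rect(c,im,.03,.42,.70,-.22,-.02)
    g=r.min(2); t,m=cv2.threshold(g,0,255,cv2.THRESH_OTSU)
    for t in (t,140,160):
        m=((g>t)*255).astype(np.uint8)
        cs=max(cv2.findContours(m,0,2)[0],key=cv2.contourArea); (cx,cy),wh,a=cv2.minAreaRect(cs)
        print(c,t,.42+cx/1000,-.02-cy/1000,wh,a)
    h=rect(c,im,.024,.38,.78,.06,.26)
    rows.append(np.hstack([r,h])); 
    for n,z in [("tumbler",0),("knife",0)]:
        for q in spot_point(n,c)[:1]: print(n,q["confidence"],at(c,q["pixel"],z))
o=np.vstack(rows); print(o.shape); cv2.imwrite("pics/rect.png",cv2.resize(o,None,fx=1.17,fy=1.17))
E
```

```text
scene 84.0 0.5595 -0.11950000000000001 (199.0, 279.0) 90.0
scene 140 0.511 -0.1475 (1.0, 8.0) 90.0Traceback (most recent call last):
  File "<stdin>", line 10, in <module>
ValueError: max() iterable argument is empty
```

Run:
```python
from h import *
np.set_printoptions(precision=3,suppress=True)
rows=[]
for c in ["scene","side"]:
    im=cv2.imread(f"pics/{c}0.png")
    r=rect(c,im,.03,.42,.70,-.22,-.02)
    g=cv2.subtract(r[...,2],r[...,0]); g[:, 250:]=0
    T,m=cv2.threshold(g,0,255,cv2.THRESH_OTSU)
    for w in ("otsu","bright"):
        if w=="bright": m=cv2.bitwise_and(m,((r[...,1]>.85*np.percentile(r[...,1][m>0],80))*255).astype(np.uint8))
        cs=max(cv2.findContours(m,0,2)[0],key=cv2.contourArea); (cx,cy),wh,a=cv2.minAreaRect(cs)
        print(c,w,T,.42+cx/1000,-.02-cy/1000,wh,a)
    h=rect(c,im,.024,.38,.78,.06,.26)
    rows.append(np.hstack([r,h])); 
    for n,z in [("tumbler",0),("knife",0)]:
        for q in spot_point(n,c)[:1]: print(n,q["confidence"],at(c,q["pixel"],z))
o=np.vstack(rows); print(o.shape); cv2.imwrite("pics/rect.png",cv2.convertScaleAbs(cv2.resize(o,None,fx=1.17,fy=1.17),alpha=1.5))
```

```text
scene otsu 6.0 0.5719150390625 -0.11727825164794922 (57.20655059814453, 188.6795654296875) 85.17922973632812
scene bright 6.0 0.5674076843261718 -0.11700463867187501 (55.93877029418945, 179.8314666748047) 85.07938385009766
tumbler 0.66 [ 0.7   -0.032  0.   ]
knife 0.97 [ 0.774 -0.101  0.   ]
side otsu 5.0 0.5642257843017577 -0.11810643005371094 (59.90171432495117, 186.42800903320312) 85.04972076416016
side bright 5.0 0.5668818359375 -0.11567031860351563 (55.36623764038086, 179.11325073242188) 85.08821105957031
tumbler 0.88 [ 0.681 -0.041 -0.   ]
knife 0.87 [ 0.777 -0.103  0.   ]
(400, 680, 3)
```

View pics/rect.png

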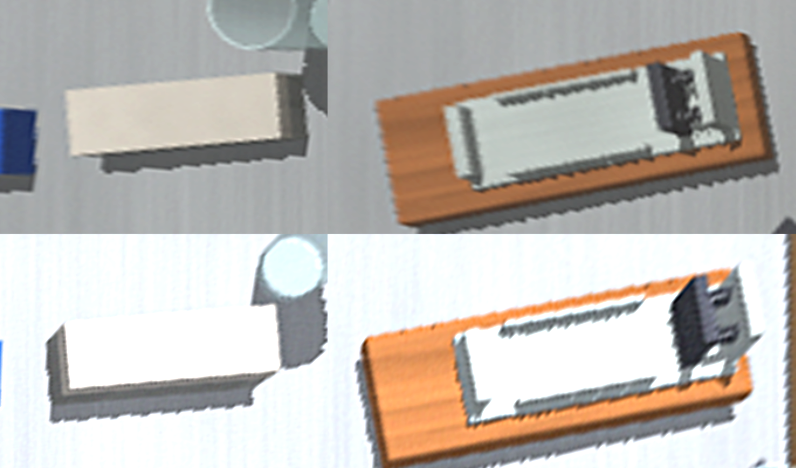

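Stone: both views agree on (0.567, -0.116), yaw +4.9°, size 180x56 as listed. The rectified view shows the holder clearly, with the low stop at left and the dark jaw at right. Next: the pose of the base and where the frame sits on it.

Run:
```python
from h import *
np.set_printoptions(precision=4,suppress=True)
P=[]
for c in ["scene","side"]:
    im=cv2.imread(f"pics/{c}0.png")
    r=rect(c,im,.02,.36,.80,.04,.28)
    hsv=cv2.cvtColor(r,cv2.COLOR_BGR2HSV); 
    for vmin in (60,80,100,130):
        m=((hsv[...,0]<20)&(hsv[...,1]>90)&(hsv[...,2]>vmin)).astype(np.uint8)*255
        m=cv2.morphologyEx(m,cv2.MORPH_OPEN,np.ones((3,3)))
        cs=max(cv2.findContours(m,0,2)[0],key=cv2.contourArea); (cx,cy),wh,a=cv2.minAreaRect(cs)
        print(c,vmin,.36+cx/1000,.28-cy/1000,wh,a)
```

```text
scene 60 0.5860380401611328 0.15193423461914066 (109.01762390136719, 323.38836669921875) 79.25414276123047
scene 80 0.5840460815429688 0.1523705291748047 (107.70271301269531, 319.7019348144531) 79.15969848632812
scene 100 0.583074966430664 0.15285159301757814 (106.45376586914062, 318.0023498535156) 79.13919067382812
scene 130 0.7989999999999999 0.18300000762939456 (81.99998474121094, 1.999999761581421) 90.0
side 60 0.5776988983154296 0.1483858795166016 (115.5556869506836, 324.854248046875) 79.24903106689453
side 80 0.5792639617919921 0.1517591247558594 (109.6889877319336, 320.40576171875) 79.13800048828125
side 100 0.5797000274658203 0.15240000915527346 (108.55949401855469, 319.3258056640625) 79.15969848632812
side 130 0.5801608123779297 0.15308609008789065 (107.41871643066406, 318.1450500488281) 79.1391830444336
```

```bash
python3 -m handwheel '0 0 0 0 0 -1 1; 0 0 0 0 0 -1 1; 0 0 0 0 0 -1 1; 0 0 0 0 0 -1 1; 0 0 0 0 0 -1 1; -.5 -.96 0 0 0 0 1; -.5 -.96 0 0 0 0 1; -.5 -.96 0 0 0 0 1; -.5 -.96 0 0 0 0 1; -.5 -.96 0 0 0 0 1'; python3 -m handwheel '-.5 -.96 0 0 0 0 1; -.5 -.96 0 0 0 0 1; -.5 -.96 0 0 0 0 1; -.5 -.96 0 0 0 0 1; -.5 -.96 0 0 0 0 1; -.5 -.96 0 0 0 0 1; -.5 -.96 0 0 0 0 1; -.5 -.96 0 0 0 0 1; -.5 -.96 0 0 0 0 1; -.5 -.96 0 0 0 0 1'
```

```text
clock: 2.08
tcp_pos: [0.3757, 0.4238, 0.2307]
eef_rot: [0.0, -0.066, 0.998, 0.0]
ft_force: [1.1, 0.4, -0.6]
gripper_width: 0.0877
grip_force: 0.0
clock: 2.92
tcp_pos: [0.5626, 0.1578, 0.2308]
eef_rot: [0.0, -0.066, 0.998, 0.0]
ft_force: [0.1, -0.0, 0.1]
gripper_width: 0.0875
grip_force: 0.0
```

Run:
```python
from h import *
import pickle
np.set_printoptions(precision=4,suppress=True)
k=cams.get_calibration("wrist"); im=cams.snapshot("wrist"); cv2.imwrite("pics/wr1.png",im[:,:,::-1]); pickle.dump(k,open("k1.pkl","wb"))
for n,z in [("clamp_mid",.024),("jaw_end",.02),("stop_end",.02)]:
    for r in spot_point(n,"wrist")[:2]: print(n,np.array(r["pixel"]),round(r["confidence"],2),at(k,r["pixel"],z))
```

```text
clamp_mid [311.2 234.6] 0.59 [0.5838 0.1519 0.024 ]
jaw_end [312.7 231.8] 0.67 [0.5814 0.1532 0.02  ]
stop_end [307.   77.5] 0.63 [0.4259 0.1273 0.02  ]
```

View pics/wr1.png

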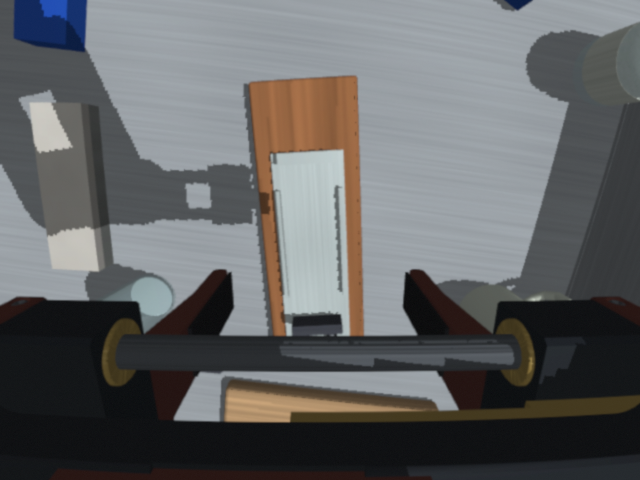

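The wrist picture shows the holder's stop end at the top (row ~80). The stop bar is at rows 150-160, the guides at columns 280 and 338, and the dark jaw at row ~320. I'll rectify it in the holder frame.

```bash
cat >> h.py <<'E'
def hrect(k,im,z,c0,yaw,xr,yr,s):
    X,Y=np.meshgrid(np.arange(xr[0],xr[1],1/s),np.arange(yr[1],yr[0],-1/s))
    c,n=np.cos(yaw),np.sin(yaw)
    f=240/np.tan(np.radians(k["fovy"])/2); M=np.array(k["world_to_cam"])
    q=np.stack([c0[0]+c*X-n*Y,c0[1]+n*X+c*Y,X*0+z,X*0+1],-1)@M.T
    u=q[...,0]/-q[...,2]; v=-q[...,1]/-q[...,2]; g=1+k["k1"]*(u*u+v*v)
    return cv2.remap(im,(u*g*f+k["cx"]).astype(np.float32),(v*g*f+k["cy"]).astype(np.float32),cv2.INTER_CUBIC)
E
python3 - <<'E'
from h import *
import pickle
kw=pickle.load(open("k1.pkl","rb")); C=(.5815,.1525); yaw=np.radians(10.85); out=[]
def ticks(r,x0,s):
    for x in range(-160,161,10):
        p=int((x/1000-x0)*s); cv2.line(r,(p,0),(p,12 if x%50==0 else 6),(0,255,0) if x else (0,0,255),1)
    return r
W=cv2.imread("pics/wr1.png"); S=cv2.imread("pics/scene0.png"); D=cv2.imread("pics/side0.png")
for im,k,z in [(W,kw,.02),(W,kw,.036),(S,cams.get_calibration("scene"),.036),(D,cams.get_calibration("side"),.05)]:
    r=hrect(k,im,z,C,yaw,(-.17,.17),(-.062,.062),2350)
    r=cv2.resize(r,None,fx=1,fy=.5) if 0 else r
    out.append(ticks(cv2.convertScaleAbs(r,alpha=1.3)[70:220] if z>.02 else cv2.convertScaleAbs(r,alpha=1.3)[:150],-.17,2350))
cv2.imwrite("pics/h1.png",np.vstack(out)); print(np.vstack(out).shape)
# base outline from wrist
r=hrect(kw,W,.02,C,yaw,(-.19,.0),(-.08,.08),4000); hsv=cv2.cvtColor(r,cv2.COLOR_BGR2HSV)
m=(hsv[...,0]<20)&(hsv[...,1]>90)&(hsv[...,2]>80)
for x in (-.15,-.13,-.115,-.08,-.04):
    j=np.flatnonzero(m[:,int((x+.19)*4000)]); print(x, .08-j.min()/4000, .08-j.max()/4000)
for y in (-.04,-.02,0,.02,.04):
    j=np.flatnonzero(m[int((.08-y)*4000)]); print("end",y,-.19+j.min()/4000)
E
```

```text
(600, 800, 3)
-0.15 0.053250000000000006 -0.05425000000000001
-0.13 0.053250000000000006 -0.05450000000000001
-0.115 0.053250000000000006 -0.05450000000000001
-0.08 0.053250000000000006 -0.05450000000000001
-0.04 0.053000000000000005 -0.046
end -0.04 -0.15675
end -0.02 -0.15675
end 0 -0.15675
end 0.02 -0.15675
end 0.04 -0.15675
```

View pics/h1.png

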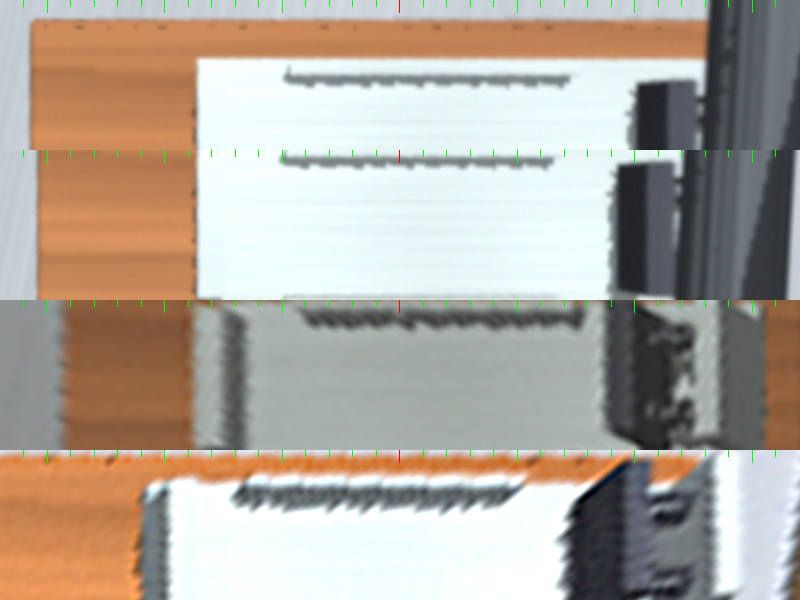

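Frame middle is about 11 mm beyond my provisional base centre, at world (0.592, 0.154), yaw 10.85°. The stop, guide and jaw edges agree on that. Now the stone.

```bash
python3 -m handwheel '0 0 0 0 0 .386 1; .07 -1 0 0 0 0 1; .07 -1 0 0 0 0 1; .07 -1 0 0 0 0 1; .07 -1 0 0 0 0 1; .07 -1 0 0 0 0 1; .07 -1 0 0 0 0 1; .07 -1 0 0 0 0 1; .07 -1 0 0 0 0 1; .07 -1 0 0 0 0 1'; python3 -m handwheel '0 -.11 .4 0 0 0 1; 0 0 .8 0 0 0 1; 0 0 .8 0 0 0 1; 0 0 .8 0 0 0 1; 0 0 .8 0 0 0 1; 0 0 .8 0 0 0 1; 0 0 .6 0 0 0 1; 0 0 .3 0 0 0 1; 0 0 0 0 0 0 1; 0 0 0 0 0 0 1'
python3 - <<'E'
from h import *
k=cams.get_calibration("wrist"); im=cams.snapshot("wrist"); cv2.imwrite("pics/wr2.png",im[:,:,::-1])
r=hrect(k,im[:,:,::-1].copy(),.03,(.567,-.116),np.radians(4.9),(-.1,.06),(-.06,.06),4000)
g=cv2.subtract(r[...,2],r[...,0]); T,m=cv2.threshold(g,0,255,cv2.THRESH_OTSU); print(T)
for x in (-.08,-.06,-.04,-.02): 
    j=np.flatnonzero(m[:,int((x+.1)*4000)]); print(x,.06-j.min()/4000,.06-j.max()/4000)
j=np.flatnonzero(m[240]); print("end",-.1+j.min()/4000)
cv2.imwrite("pics/r2.png",r)
E
```

```text
clock: 3.95
tcp_pos: [0.5657, -0.1111, 0.2308]
eef_rot: [-0.0, -0.044, 0.999, 0.0]
ft_force: [0.9, -0.8, 0.5]
gripper_width: 0.088
grip_force: 0.0
clock: 4.78
tcp_pos: [0.5664, -0.1136, 0.0717]
eef_rot: [-0.0, -0.043, 0.999, 0.0]
ft_force: [0.8, 0.0, 0.3]
gripper_width: 0.0878
grip_force: 0.0
3.0
-0.08 0.026249999999999996 -0.028999999999999998
-0.06 0.026249999999999996 -0.029249999999999998
-0.04 0.026249999999999996 -0.028999999999999998
-0.02 0.026249999999999996 -0.028249999999999997
end -0.08800000000000001
```

View pics/r2.png

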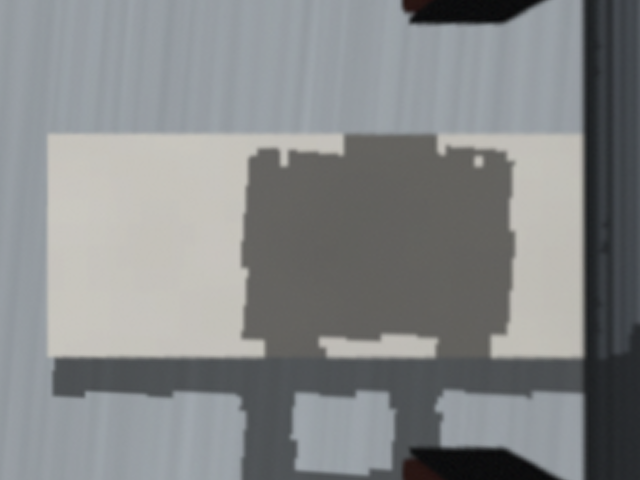

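The wrist view shows the stone centred between the fingers to within 2 mm, with yaw right. A small correction, then descend and grip.

```bash
python3 -m handwheel '-.07 -.13 .2 0 0 0 1; 0 0 .35 0 0 0 1; 0 0 .35 0 0 0 1; 0 0 .35 0 0 0 1; 0 0 .35 0 0 0 1; 0 0 .16 0 0 0 1; 0 0 0 0 0 0 1; 0 0 0 0 0 0 .5; 0 0 0 0 0 0 .5; 0 0 0 0 0 0 .5' 50;  python3 -m handwheel '0 0 0 0 0 0 .5; 0 0 0 0 0 0 .5; 0 0 0 0 0 0 .5; 0 0 0 0 0 0 .5; 0 0 0 0 0 0 .5; 0 0 0 0 0 0 .5; 0 0 0 0 0 0 .5; 0 0 0 0 0 0 .5; 0 0 0 0 0 0 .5; 0 0 0 0 0 0 .5' 50
```

```text
clock: 5.67
tcp_pos: [0.5692, -0.1184, 0.0193]
eef_rot: [0.0, -0.043, 0.999, -0.0]
ft_force: [0.0, -0.6, -0.3]
gripper_width: 0.0711
grip_force: 0.0
clock: 6.5
tcp_pos: [0.569, -0.1179, 0.0193]
eef_rot: [0.0, -0.043, 0.999, 0.0]
ft_force: [-0.8, 5.0, 5.4]
gripper_width: 0.0557
grip_force: 50.0
```

```bash
python3 -m handwheel '0 0 -.3 0 0 0 .5; 0 0 -.6 0 0 0 .5; 0 0 -.7 0 0 0 .5; 0 0 -.7 0 0 0 .5; 0 0 -.7 0 0 0 .5; 0 0 -.7 0 0 0 .5; 0 0 -.6 0 0 0 .5; 0 0 -.3 0 0 0 .5; 0 0 0 0 0 0 .5; 0 0 0 0 0 0 .5'
python3 - <<'E'
from h import *
o=manip.get_obs(); p=o["tcp_pos"]; q=o["eef_rot"]; yaw=2*np.arctan2(q[2],q[1])-np.pi; print(p,np.degrees(yaw),q,o["gripper_width"],o["ft_force"])
k=cams.get_calibration("wrist"); im=cams.snapshot("wrist")
r=hrect(k,im[:,:,::-1].copy(),p[2]+.011,p[:2],yaw,(-.1,.06),(-.06,.06),4000)
g=cv2.subtract(r[...,2],r[...,0]); T,m=cv2.threshold(g,0,255,cv2.THRESH_OTSU); print(T)
for x in (-.08,-.06,-.04): 
    j=np.flatnonzero(m[:,int((x+.1)*4000)]); print(x,.06-j.min()/4000,.06-j.max()/4000)
for y in (-.02,0,.02):
    j=np.flatnonzero(m[int((.06-y)*4000)]); print("end",-.1+j.min()/4000)
cv2.imwrite("pics/r3.png",np.hstack([r,cv2.resize(im[:,:,::-1],(640,480))]))
M=np.array([.5922,.1539]); u=np.array([np.cos(.1894),np.sin(.1894)]); print(M-.012*u-p[:2])
E
```

```text
clock: 7.33
tcp_pos: [0.5683, -0.1185, 0.1565]
eef_rot: [-0.0, -0.043, 0.999, -0.0]
ft_force: [0.2, 0.4, -7.7]
gripper_width: 0.0552
grip_force: 50.0
[ 0.568322   -0.11845578  0.15647685] 4.917357313257086 [-2.26657193e-04 -4.28988678e-02  9.99079392e-01 -7.03024146e-05] 0.055216991093756176 [ 0.15906885  0.42920859 -7.70188307]
6.0
-0.08 0.025999999999999995 -0.028749999999999998
-0.06 0.025999999999999995 -0.028749999999999998
-0.04 0.025999999999999995 -0.028749999999999998
end -0.08975000000000001
end -0.08950000000000001
end -0.08950000000000001
[0.01209259 0.27009654]
```

Stone held level and centred. Now over to the holder, above and just short of the jaw.

```bash
python3 -m handwheel '0 0 0 0 0 -.43 .5; 0 .3 0 0 0 -.43 .5; -.2 .8 0 0 0 0 .5; -.2 .8 0 0 0 0 .5; -.2 .8 0 0 0 0 .5; -.2 .8 0 0 0 0 .5; -.2 .8 0 0 0 0 .5; -.2 .8 0 0 0 0 .5; -.2 .8 0 0 0 0 .5; -.2 .8 0 0 0 0 .5';  python3 -m handwheel '-.25 .8 0 0 0 0 .5; -.25 .8 0 0 0 0 .5; 0 .4 0 0 0 0 .5; 0 0 0 0 0 0 .5; 0 0 0 0 0 0 .5; 0 0 0 0 0 0 .5; 0 0 0 0 0 0 .5; 0 0 0 0 0 0 .5; 0 0 0 0 0 0 .5; 0 0 0 0 0 0 .5'
cat > rel.py <<'E'
from h import *
np.set_printoptions(precision=2,suppress=True)
M=np.array([.5921,.1548]); u=np.array([np.cos(.1894),np.sin(.1894)]); v=np.array([-u[1],u[0]])
o=manip.get_obs(); d=o["tcp_pos"][:2]-M; q=o["eef_rot"]; F=o["ft_force"]
print("t",round(o["clock"],2),"along/lat mm",d@u*1e3,d@v*1e3,"underside mm",(o["tcp_pos"][2]-.0193)*1e3,"yaw err deg",np.degrees(2*np.arctan2(q[2],q[1])-np.pi-.1894),"F along/lat/z",F[:2]@u,F[:2]@v,F[2],"w",o["gripper_width"]*1e3,"tau",o["torque"],"q",np.round(q,4))
E
python3 rel.py
```

```text
clock: 8.22
tcp_pos: [0.5774, 0.0891, 0.1549]
eef_rot: [-0.002, -0.094, 0.996, -0.0]
ft_force: [0.1, 0.5, -6.5]
gripper_width: 0.0553
grip_force: 50.0
clock: 9.05
tcp_pos: [0.5822, 0.1493, 0.157]
eef_rot: [0.0, -0.094, 0.996, -0.0]
ft_force: [-0.1, 1.1, -6.5]
gripper_width: 0.0557
grip_force: 50.0
t 9.05 along/lat mm -10.732778549956457 -3.522744054392154 underside mm 137.6584481040885 yaw err deg -0.07031113636325809 F along/lat/z 0.10251883794154834 1.0636524035794503 -6.5212940398413135 w 55.73000860454077 tau [ 0.07 -0.02 -0.05] q [ 0.   -0.09  1.   -0.  ]
```

```bash
python3 -m handwheel '.05 .117 .2 0 0 0 .5; 0 0 .5 0 0 0 .5; 0 0 .5 0 0 0 .5; 0 0 .5 0 0 0 .5; 0 0 .5 0 0 0 .5; 0 0 .5 0 0 0 .5; 0 0 .3 0 0 0 .5; 0 0 .1 0 0 0 .5; 0 0 0 0 0 0 .5; 0 0 0 0 0 0 .5'; python3 rel.py
python3 - <<'E'
from h import *
out=[]
for c in ("scene","side"):
    im=cams.snapshot(c)[:,:,::-1].copy(); p=proj(c,np.array([.592,.154,.04])).astype(int)
    out.append(cv2.resize(im[p[1]-60:p[1]+60,p[0]-65:p[0]+65],None,fx=3,fy=3,interpolation=2))
cv2.imwrite("pics/c4.png",np.hstack(out))
E
```

```text
clock: 9.88
tcp_pos: [0.5803, 0.1532, 0.0643]
eef_rot: [0.0, -0.094, 0.996, 0.0]
ft_force: [-0.0, 0.6, -6.2]
gripper_width: 0.0562
grip_force: 50.0
t 9.88 along/lat mm -11.856333117338059 0.6595370986964737 underside mm 44.95543872241184 yaw err deg -0.018458044699752842 F along/lat/z 0.0914344958740212 0.5458023846896648 -6.192864694680634 w 56.241397005428986 tau [ 0.03 -0.01  0.  ] q [ 0.   -0.09  1.    0.  ]
```

View pics/c4.png

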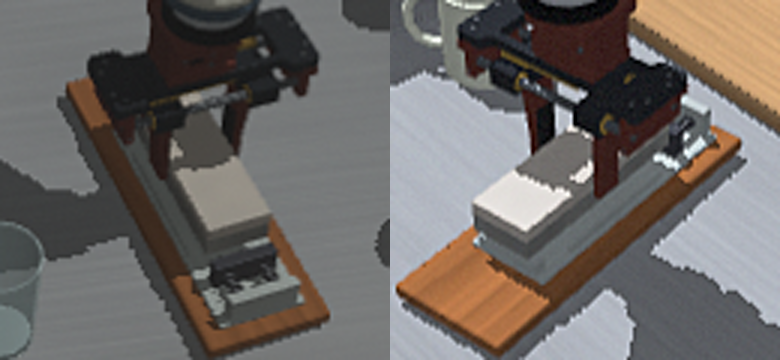

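Scene crop: the stone hovers lined up over the frame, its end just short of the jaw and its rear over the stop. I'll lower slightly and feel for the jaw.

```bash
python3 -m handwheel '0 -.015 .13 0 0 0 .5; -.06 0 0 0 0 0 .5; -.06 0 0 0 0 0 .5; -.06 0 0 0 0 0 .5; 0 0 0 0 0 0 .5; 0 0 0 0 0 0 .5; 0 0 0 0 0 0 .5; 0 0 0 0 0 0 .5; 0 0 0 0 0 0 .5; 0 0 0 0 0 0 .5'; python3 rel.py; python3 -m handwheel '-.04 0 0 0 0 0 .5; -.04 0 0 0 0 0 .5; -.04 0 0 0 0 0 .5; 0 0 0 0 0 0 .5; 0 0 0 0 0 0 .5; 0 0 0 0 0 0 .5; 0 0 0 0 0 0 .5; 0 0 0 0 0 0 .5; 0 0 0 0 0 0 .5; 0 0 0 0 0 0 .5'; python3 rel.py
```

```text
clock: 10.82
tcp_pos: [0.5853, 0.1536, 0.06]
eef_rot: [-0.0, -0.094, 0.996, -0.0]
ft_force: [-0.4, -0.0, -6.1]
gripper_width: 0.0556
grip_force: 50.0
t 10.82 along/lat mm -6.907350725105145 0.13087022943649818 underside mm 40.676638869137655 yaw err deg -0.018921159606322187 F along/lat/z -0.35082936467229 0.05548215303838794 -6.098810730729772 w 55.64496279100943 tau [ 0.06 -0.03  0.01] q [-0.   -0.09  1.   -0.  ]
clock: 11.65
tcp_pos: [0.5889, 0.1543, 0.06]
eef_rot: [-0.0, -0.094, 0.996, -0.0]
ft_force: [-0.2, -0.4, -8.0]
gripper_width: 0.0557
grip_force: 50.0
t 11.65 along/lat mm -3.270370584465693 0.14354811915682977 underside mm 40.676001684426936 yaw err deg -0.018983646722180465 F along/lat/z -0.2906595887167717 -0.3160370356335648 -7.969946180682026 w 55.745928299783664 tau [ 0.   -0.01 -0.01] q [-0.   -0.09  1.   -0.  ]
```

```bash
python3 -m handwheel '-.03 0 0 0 0 0 .5; -.03 0 0 0 0 0 .5; 0 0 0 0 0 0 .5; 0 0 0 0 0 0 .5; 0 0 0 0 0 0 .5; 0 0 0 0 0 0 .5; 0 0 0 0 0 0 .5; 0 0 0 0 0 0 .5; 0 0 0 0 0 0 .5; 0 0 0 0 0 0 .5'; python3 rel.py; python3 -m handwheel '-.03 0 0 0 0 0 .5; -.03 0 0 0 0 0 .5; 0 0 0 0 0 0 .5; 0 0 0 0 0 0 .5; 0 0 0 0 0 0 .5; 0 0 0 0 0 0 .5; 0 0 0 0 0 0 .5; 0 0 0 0 0 0 .5; 0 0 0 0 0 0 .5; 0 0 0 0 0 0 .5'; python3 rel.py
```

```text
clock: 12.48
tcp_pos: [0.5904, 0.1546, 0.0598]
eef_rot: [-0.0, -0.094, 0.996, -0.0]
ft_force: [-3.8, -0.7, -6.8]
gripper_width: 0.0555
grip_force: 50.0
t 12.48 along/lat mm -1.6922692863789053 0.14412664738602685 underside mm 40.51731806033361 yaw err deg -0.020304691085963736 F along/lat/z -3.914015509759502 -0.00833844507046344 -6.823750875210795 w 55.50305760602396 tau [-0.08  0.78  0.02] q [-0.   -0.09  1.   -0.  ]
clock: 13.32
tcp_pos: [0.5923, 0.155, 0.0599]
eef_rot: [-0.0, -0.094, 0.996, -0.0]
ft_force: [-4.4, -0.4, -7.2]
gripper_width: 0.0559
grip_force: 50.0
t 13.32 along/lat mm 0.19159200377656846 0.14164439829447473 underside mm 40.58125804357829 yaw err deg -0.019601123703958112 F along/lat/z -4.412881327953044 0.393105299927918 -7.224193267779581 w 55.88185251895535 tau [-0.03  0.89 -0.05] q [-0.   -0.09  1.   -0.  ]
```

Contact at about -2 mm with about 4 N, as the spring should give. The mid-window target is 11 mm further, about +9 mm at 8.4 N.

```bash
python3 -m handwheel '-.04 0 0 0 0 0 .5; -.04 0 0 0 0 0 .5; -.04 0 0 0 0 0 .5; -.04 0 0 0 0 0 .5; -.04 0 0 0 0 0 .5; -.04 0 0 0 0 0 .5; -.04 0 0 0 0 0 .5; 0 0 0 0 0 0 .5; 0 0 0 0 0 0 .5; 0 0 0 0 0 0 .5'; python3 rel.py; python3 -c "
from h import *
out=[]
for c in ('scene','side'):
    im=cams.snapshot(c)[:,:,::-1].copy(); p=proj(c,np.array([.592,.154,.04])).astype(int)
    out.append(cv2.resize(im[p[1]-60:p[1]+60,p[0]-65:p[0]+65],None,fx=3,fy=3,interpolation=2))
cv2.imwrite('pics/c5.png',np.hstack(out))"
```

```text
clock: 14.15
tcp_pos: [0.5996, 0.1564, 0.0598]
eef_rot: [-0.001, -0.094, 0.996, -0.0]
ft_force: [-8.2, -1.3, -3.6]
gripper_width: 0.0555
grip_force: 50.0
t 14.15 along/lat mm 7.6957048353088915 0.12307845181981636 underside mm 40.47895285991107 yaw err deg -0.019829974178235114 F along/lat/z -8.318225509976736 0.2637360379178286 -3.5768952769756988 w 55.52409379376187 tau [-0.18  1.25 -0.04] q [-0.   -0.09  1.   -0.  ]
```

```bash
python3 -m handwheel '-.04 0 0 0 0 0 .5; 0 0 0 0 0 0 .5; 0 0 0 0 0 0 .5; 0 0 .05 0 0 0 .5; 0 0 .05 0 0 0 .5; 0 0 .05 0 0 0 .5; 0 0 0 0 0 0 .5; 0 0 0 0 0 0 .5; 0 0 0 0 0 0 .5; 0 0 0 0 0 0 .5'; python3 rel.py;  python3 -m handwheel '0 0 .05 0 0 0 .5; 0 0 .05 0 0 0 .5; 0 0 0 0 0 0 .5; 0 0 0 0 0 0 .5; 0 0 0 0 0 0 .5; 0 0 0 0 0 0 .5; 0 0 0 0 0 0 .5; 0 0 0 0 0 0 .5; 0 0 0 0 0 0 .5; 0 0 0 0 0 0 .5'; python3 rel.py
```

```text
clock: 15.08
tcp_pos: [0.601, 0.1566, 0.0555]
eef_rot: [-0.001, -0.094, 0.996, -0.0]
ft_force: [-8.2, -1.3, -3.4]
gripper_width: 0.0559
grip_force: 50.0
t 15.08 along/lat mm 9.042615469639513 0.11061541001657461 underside mm 36.228838771795864 yaw err deg -0.0163168901547509 F along/lat/z -8.34730609798646 0.27036291793936695 -3.411014847848322 w 55.871556159325635 tau [-0.23  1.25 -0.09] q [-0.   -0.09  1.   -0.  ]
clock: 15.92
tcp_pos: [0.601, 0.1566, 0.0526]
eef_rot: [-0.001, -0.094, 0.996, -0.0]
ft_force: [-8.7, -1.3, -1.9]
gripper_width: 0.0559
grip_force: 50.0
t 15.92 along/lat mm 9.091385919844402 0.117078324302082 underside mm 33.28973081500068 yaw err deg -0.01458459795240498 F along/lat/z -8.782265026100085 0.33855645319428085 -1.930015834506578 w 55.892178182928305 tau [-0.18  1.19 -0.06] q [-0.   -0.09  1.   -0.  ]
```

```bash
python3 -m handwheel '0 0 .05 0 0 0 .5; 0 0 .05 0 0 0 .5; 0 0 .05 0 0 0 .5; 0 0 0 0 0 0 .5; 0 0 0 0 0 0 .5; 0 0 0 0 0 0 .5; 0 0 0 0 0 0 .5; 0 0 0 0 0 0 .5; 0 0 0 0 0 0 .5; 0 0 0 0 0 0 .5'; python3 rel.py;  python3 -m handwheel '0 0 .05 0 0 0 .5; 0 0 .05 0 0 0 .5; 0 0 .03 0 0 0 .5; 0 0 0 0 0 0 .5; 0 0 0 0 0 0 .5; 0 0 0 0 0 0 .5; 0 0 0 0 0 0 .5; 0 0 0 0 0 0 .5; 0 0 0 0 0 0 .5; 0 0 0 0 0 0 .5'; python3 rel.py; python3 -c "
from h import *
out=[]
for c in ('scene','side'):
    im=cams.snapshot(c)[:,:,::-1].copy(); p=proj(c,np.array([.592,.154,.04])).astype(int)
    out.append(cv2.resize(im[p[1]-60:p[1]+60,p[0]-65:p[0]+65],None,fx=3,fy=3,interpolation=2))
cv2.imwrite('pics/c6.png',np.hstack(out))"
```

```text
clock: 16.75
tcp_pos: [0.601, 0.1566, 0.048]
eef_rot: [-0.001, -0.094, 0.996, -0.0]
ft_force: [-8.1, -0.6, -3.1]
gripper_width: 0.056
grip_force: 50.0
t 16.75 along/lat mm 9.065077950307312 0.1321286737596178 underside mm 28.737860677793474 yaw err deg -0.016424181026721153 F along/lat/z -8.02925544831 0.8829801514340523 -3.1163489020706896 w 55.99165067398892 tau [-0.21  1.29 -0.03] q [-0.   -0.09  1.   -0.  ]
clock: 17.58
tcp_pos: [0.601, 0.1566, 0.0442]
eef_rot: [-0.001, -0.094, 0.996, -0.0]
ft_force: [-8.8, -1.8, -2.3]
gripper_width: 0.0556
grip_force: 50.0
t 17.58 along/lat mm 9.107314329191059 0.12327846396517346 underside mm 24.885851586393166 yaw err deg -0.02005775843916103 F along/lat/z -8.961014335966546 -0.09536447564386319 -2.2938158413191454 w 55.62008848922976 tau [-0.22  1.2  -0.08] q [-0.   -0.09  1.   -0.  ]
```

View pics/c6.png

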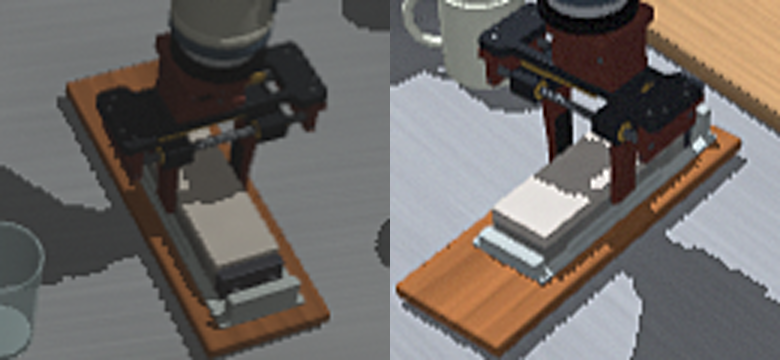

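The stone is behind the stop and between the guides, about 1 mm above the floor. I'll ease it down to contact, then back towards the stop.

```bash
python3 -m handwheel '0 0 .015 0 0 0 .5; 0 0 .015 0 0 0 .5; 0 0 0 0 0 0 .5; 0 0 0 0 0 0 .5; 0 0 0 0 0 0 .5; 0 0 0 0 0 0 .5; 0 0 0 0 0 0 .5; 0 0 0 0 0 0 .5; 0 0 0 0 0 0 .5; 0 0 0 0 0 0 .5'; python3 rel.py; python3 -m handwheel '.03 0 0 0 0 0 .5; .03 0 0 0 0 0 .5; .02 0 0 0 0 0 .5; 0 0 0 0 0 0 .5; 0 0 0 0 0 0 .5; 0 0 0 0 0 0 .5; 0 0 0 0 0 0 .5; 0 0 0 0 0 0 .5; 0 0 0 0 0 0 .5; 0 0 0 0 0 0 .5'; python3 rel.py
```

```text
clock: 18.52
tcp_pos: [0.6012, 0.1567, 0.0434]
eef_rot: [-0.001, -0.094, 0.996, -0.0]
ft_force: [-8.6, -2.0, -2.0]
gripper_width: 0.0558
grip_force: 50.0
t 18.52 along/lat mm 9.25638277234865 0.13975097972033362 underside mm 24.101844647457373 yaw err deg -0.015192877209749158 F along/lat/z -8.850448253753063 -0.36539835838114243 -1.987180376981721 w 55.81899528662273 tau [-0.2   1.29 -0.1 ] q [-0.   -0.09  1.   -0.  ]
clock: 19.35
tcp_pos: [0.5989, 0.1563, 0.0434]
eef_rot: [-0.001, -0.094, 0.996, -0.0]
ft_force: [-7.9, -1.6, -1.8]
gripper_width: 0.0557
grip_force: 50.0
t 19.35 along/lat mm 6.964740708460895 0.14460504189149234 underside mm 24.11476127523328 yaw err deg -0.015441734368995073 F along/lat/z -8.075088320858615 -0.06608853629499101 -1.7952349414822462 w 55.724748092316425 tau [-0.09  1.19 -0.07] q [-0.   -0.09  1.   -0.  ]
```

```bash
python3 -m handwheel '0 0 .02 0 0 0 .5; 0 0 .02 0 0 0 .5; 0 0 0 0 0 0 .5; 0 0 0 0 0 0 .5; 0 0 0 0 0 0 .5; 0 0 0 0 0 0 .5; 0 0 0 0 0 0 .5; 0 0 0 0 0 0 .5; 0 0 0 0 0 0 .5; 0 0 0 0 0 0 .5'; python3 rel.py
```

```text
clock: 20.18
tcp_pos: [0.599, 0.1563, 0.0433]
eef_rot: [-0.001, -0.094, 0.996, -0.0]
ft_force: [-10.4, -2.7, 8.1]
gripper_width: 0.0559
grip_force: 50.0
t 20.18 along/lat mm 7.012800246288493 0.15376058625364736 underside mm 24.01416147981 yaw err deg -0.023886010661621975 F along/lat/z -10.701217477098181 -0.7286619426808312 8.146425155663081 w 55.854810913558765 tau [-0.15  1.8  -0.04] q [-0.   -0.09  1.   -0.  ]
```

The floor carries it now: Fz +8 N, underside at 24.0 mm. Releasing.

```bash
python3 -m handwheel '0 0 0 0 0 0 .75; 0 0 0 0 0 0 .8; 0 0 0 0 0 0 .9; 0 0 0 0 0 0 .95; 0 0 0 0 0 0 .95; 0 0 0 0 0 0 .95; 0 0 0 0 0 0 .95; 0 0 0 0 0 0 .95; 0 0 -.2 0 0 0 .95; 0 0 -.3 0 0 0 .95'; python3 rel.py; python3 -m handwheel '0 0 -.6 0 0 0 .95; 0 0 -1 0 0 0 .95; 0 0 -1 0 0 0 .95; 0 0 -1 0 0 0 .95; 0 0 -1 0 0 0 .95; 0 0 -1 0 0 0 .95; 0 0 -.5 0 0 0 .95; 0 0 0 0 0 0 .95; 0 0 0 0 0 0 .95; 0 0 0 0 0 0 .95'
python3 - <<'E'
from h import *
import pickle
C=(.5815,.1525); yaw=np.radians(10.85); out=[]
k=cams.get_calibration("wrist")
ims={c:cams.snapshot(c)[:,:,::-1].copy() for c in ("wrist","scene","side")}
for c in ("scene","side"):
    p=proj(c,np.array([.592,.154,.04])).astype(int)
    out.append(cv2.resize(ims[c][p[1]-50:p[1]+50,p[0]-65:p[0]+65],(400,300),interpolation=2))
top=np.hstack(out)
w=cv2.resize(ims["wrist"],(400,300)); r=hrect(k,ims["wrist"],.054,C,yaw,(-.17,.17),(-.125,.125),1176)
cv2.imwrite("pics/f.png",np.vstack([top,np.hstack([w,cv2.resize(r,(400,300))])]))
for c in ("scene","side"):
    kk=cams.get_calibration(c)
    for nm,im in (("before",cv2.imread(f"pics/{c}0.png")),("after",ims[c])):
        r=rect(c,im,.02,.36,.80,.04,.28); hsv=cv2.cvtColor(r,cv2.COLOR_BGR2HSV)
        m=((hsv[...,0]<20)&(hsv[...,1]>90)&(hsv[...,2]>80)).astype(np.uint8)*255
        m=cv2.morphologyEx(m,cv2.MORPH_OPEN,np.ones((3,3)))
        print(c,nm,cv2.minAreaRect(max(cv2.findContours(m,0,2)[0],key=cv2.contourArea)))
    s=hrect(kk,ims[c],.054,C,yaw,(-.12,.14),(-.06,.06),2000); g=cv2.subtract(s[...,2],s[...,0])
    T,m=cv2.threshold(g,0,255,cv2.THRESH_OTSU)
E
```

```text
clock: 21.02
tcp_pos: [0.5988, 0.1562, 0.0566]
eef_rot: [-0.001, -0.094, 0.996, -0.0]
ft_force: [0.3, 0.5, 0.3]
gripper_width: 0.083
grip_force: 0.0
t 21.02 along/lat mm 6.868181489333297 0.12410755527075801 underside mm 37.33992241570053 yaw err deg -0.01546641078088552 F along/lat/z 0.3640963635930761 0.39377098514547887 0.3423330710823227 w 83.03855763321177 tau [ 0.03  0.04 -0.04] q [-0.   -0.09  1.   -0.  ]
clock: 21.85
tcp_pos: [0.5987, 0.1562, 0.2392]
eef_rot: [-0.001, -0.094, 0.996, -0.0]
ft_force: [0.4, -0.4, 0.2]
gripper_width: 0.0835
grip_force: 0.0
scene before ((224.04608154296875, 127.62947082519531), (107.70271301269531, 319.7019348144531), 79.15969848632812)
scene after ((224.25045776367188, 127.93277740478516), (107.73469543457031, 319.91363525390625), 79.19709014892578)
side before ((219.2639617919922, 128.24087524414062), (109.6889877319336, 320.40576171875), 79.13800048828125)
side after ((217.133056640625, 128.75547790527344), (109.73516845703125, 324.802001953125), 79.18611907958984)
```

View pics/f.png

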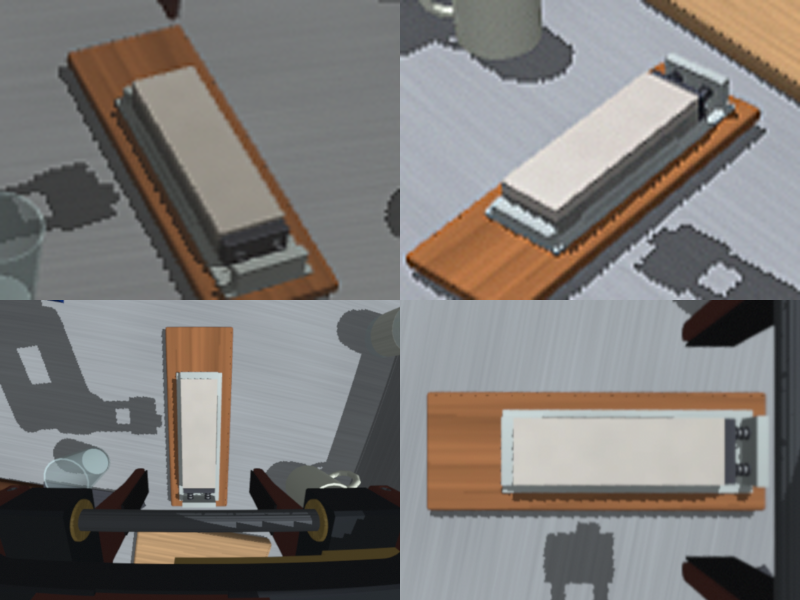

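The stone lies flat behind the stop with the jaw against its end, the holder hasn't moved by more than the measuring noise, and the gripper is clear. Handing in.

```bash
python3 -c "
from cell import ticket; print(ticket.hand_in())"
```

```text
the job is handed in; nothing more can be done
None
```

The long stone lies flat on the holder's metal floor between the side guides, clamped behind the stop and released; the holder did not visibly move, and the job was handed in at about 22 s.

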